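# Shut the sticky sliding cover of the sample chest

### The arm

A 6-joint arm with a two-finger parallel gripper is mounted at the origin on the work surface. World frame = base frame: x ahead of the robot, y to its left, z up, the work surface at z = 0. Lengths are in m, angles in rad, forces in N, time in s.
With the tool pointing down it reaches from about 0.275 to 0.825 m from the base axis. Payload 5.2 kg.
Tool frame: the origin (TCP) lies on the centre line of the jaws, within the pads' length; the fingertips stand 19 mm ahead of it and the grasp point (between the pads) is the TCP; z points along the fingers, y is the direction in which the jaws open and shut (so a half turn about z gives the same grasp; the last joint's range is limited). The gripper opens to 93 mm and grips with 3 to 60 N. Pads are 15 mm wide; open, the fingers measure 128 mm over their backs; the gripper's body (75 mm by 188 mm) begins 65 mm behind the grasp point.
Start: joints at [1.135, 0.259, 1.535, -0, 1.348, -0.203], TCP at [0.127, 0.535, 0.238] pointing down, gripper open.
Joint ranges: [-3.14, 3.14], [-0.91, 2.08], [0.19, 2.58], [-1.22, 4.36], [0.22, 2.71], [-3.12, 3.12]. Speed limits (rad/s): [2.57, 2.57, 3.14, 3.14, 3.14, 3.14].

### API

Orientations are given as a 3x3 rotation matrix whose columns are the frame's x, y, z axes.
In Python, from cell import arm, viewer gives the robot as it stands.
- The arm moves only by the tool arm_command, never from a script. Its arguments are lists of equal length, an entry for each row: "xyz": the shift along the world's x, y, z in mm, a list of three; "angular": the turn, a rotation vector about the world's x, y, z in rad, a list of three; "gripper": the opening in per cent of the stroke, from 0 (shut) to 100 (fully open). A call has exactly 5 rows; each row is the pose to reach, as a shift and turn from the pose measured when the call began; what a row does not reach only later rows make up. A row lasts 1/8 s, in which the tool goes at most 62.5 mm and 10.7 degrees, less where a joint would pass 70% of its speed; a pose out of reach is approached as far as the arm can. A call with a gripper value outside its range is refused whole. The fingers move at their own pace and stop on an object; "squeeze" is the grip in N (left out, the last holds). Time passes only in rows, so rows that repeat a pose let the fingers close, or fill a call up. It gives the time, the measured TCP pose, the force and the opening at its end, in the units of the state.
- arm.sense(): the state, without advancing time (a new reading comes with each control period).
- viewer.read_camera(name): name is "side" or "top"; returns a dict with "pixels" (400x640x3 uint8, red, green, blue), "range_z" (400x640 float32, m along the optical axis (not along the pixel's ray), 0 where there is no reading), "camera_matrix" (3x3 intrinsics, pixels), "rvec" (rotation vector, rad) and "tvec" (3), from world to camera coordinates, as OpenCV has them. Camera axes: x right, y down, z forward; pixel columns grow to the right and rows downward; lengths in m; the calibration is good to about 2 mm. A picture is of the moment at which its call begins.
- arm.finish_job(): hands the job in, once; it reports no verdict.
The state is a dict: "t": time; "qpos": joint angles; "qvel": joint speeds; "effort": joint torques, N m; "position": TCP position; "orientation": TCP orientation; "wrist_force": force on the tool from outside, world axes, zero at the start; "moment": the same for the moment, N m; "finger_gap": opening from 0.0 (shut) to 1.0 (fully open).
Only numpy, scipy, OpenCV 4.12 (cv2) and the standard library are available. Lean on these libraries where they do the work, as an engineer would, in place of code of your own. Each camera call takes 0.05 s, during which the arm holds its last target.

### The job

On the lab bench stand two white chests with blue sliding covers, both open. Shut the cover of the chest that holds the blue-capped sample bottles, fully home at both ends, by pushing its two yellow tabs in turn a little at a time: it sticks and racks, so keep it nearly square and never let one tab get more than about 3 cm ahead of the other. Leave the cover of the other chest as it is.

Things in the scene. Friction and masses are not known exactly. Their poses are not given: they have to be found in the camera images.
- sample_box: White chest, six blue-capped bottles in it, fixed, 280 (x) x 220 (y) mm. Origin: centre of its underside, on the bench; x along the tracks, the way the cover shuts; z up. Side walls 80 mm high; grey hood x -140 to -30 mm, top 96 mm. The cover's origin is at x = 25 mm (open, start) to 115 mm (shut, end stop), y = 0. Its ends run in separate sticky tracks at y = +85 and -85 mm.
- sample_cover: Blue sliding plate. Origin: midway between its two yellow tabs, 90 mm above the bench; x the way it shuts, z up. Tabs: y = +75 and -75 mm, each 36 (y) x 10 (x) mm, z -3 to +42; push their x = -5 face. Plate behind tabs: top z = -12, 50 mm free before the hood at start. 5 to 9 N on a tab moves that end; the other end stays (cover pivots there, up to 15 deg). Stays where left.
- gear_cover: The same kind of cover with two yellow tabs, on the other white chest, which is of the same shape but holds an orange rod and metal parts; also open, to be left alone. Origin and axes as for sample_cover.

How it is judged:
By the outcome, as a careful person would: the job done as asked, in the order asked, and still so for the second after the job is handed in, with the robot touching nothing.
It also fails if it takes over 46 s, if anything falls off the work surface, if the arm or the gripper's body presses on something with over 40 N, if the wrist force passes 120 N, or if a joint passes its speed limit or range.

## Working session

There is one attempt and no reset: what is moved stays moved. The work goes in short steps, Python scripts to look and compute and a tool call to move; the robot and the scene stay as the last step left them, time stands still between calls to the robot, and variables do not carry over. Pictures are saved under pics/ and viewed, and the job is handed in when it is done.

Besides the shell and the picture viewer there is one more tool, called after "Call:" by a JSON object that holds its "api" and its "payload", one argument or row to a line. arm_command: Moves the arm, as the interface text tells. Its arguments: {"type":"object","properties":{"xyz":{"type":"array","items":{"type":"array","items":{"type":"number"}}},"angular":{"type":"array","items":{"type":"array","items":{"type":"number"}}},"gripper":{"type":"array","items":{"type":"number"}},"squeeze":{"type":"number"}},"required":["xyz","angular","gripper"]}

```bash
mkdir -p pics; ls; cat > h.py <<'E'
import numpy as np, cv2, pickle
from cell import arm, viewer
def grab(n,tag):
    c=viewer.read_camera(n); pickle.dump(c,open(f'{n}.pkl','wb'))
    cv2.imwrite(f'pics/{tag}.png',c['pixels'][:,:,::-1]); return c
def load(n): return pickle.load(open(f'{n}.pkl','rb'))
def world(c,u,v,r=1):
    u=int(round(u));v=int(round(v))
    p=c['range_z'][v-r:v+r+1,u-r:u+r+1]; z=np.median(p[p>0])
    R=cv2.Rodrigues(np.array(c['rvec'],float))[0]
    pc=z*np.linalg.inv(c['camera_matrix'])@[u,v,1]
    return R.T@(pc-np.array(c['tvec']).ravel())
def cloud(c):
    z=c['range_z'].astype(float);v,u=np.mgrid[:400,:640]
    K=c['camera_matrix'];P=np.stack([(u-K[0,2])/K[0,0]*z,(v-K[1,2])/K[1,1]*z,z],-1)
    R=cv2.Rodrigues(np.array(c['rvec'],float))[0]
    return (P-np.array(c['tvec']).ravel())@R
E
python3 - <<'E'
from h import *
grab('top','top0');grab('side','side0');print(arm.sense())
E
```

```text
pics
{'t': 0.1, 'qpos': array([ 1.13521044e+00,  2.59241018e-01,  1.53596485e+00,  8.39449100e-06,
        1.34799501e+00, -2.02825213e-01]), 'qvel': array([-0.00044934, -0.00197868, -0.00342974, -0.00033316, -0.00159563,
        0.00019128]), 'effort': array([ 1.62189051e-03, -4.38213050e+01, -2.84641814e+01,  7.20645720e-02,
        3.63385258e-02, -6.41364363e-05]), 'position': array([0.1266566 , 0.53474842, 0.23692001]), 'orientation': array([[-9.73032771e-01,  2.30665896e-01, -6.85997847e-04],
       [ 2.30666677e-01,  9.73031741e-01, -1.45459549e-03],
       [ 3.31972108e-04, -1.57360592e-03, -9.99998707e-01]]), 'wrist_force': array([0.17178666, 0.20270118, 0.27723905]), 'moment': array([-0.00844953, -0.02483824,  0.04841369]), 'finger_gap': 1.001658836594684}
```

View pics/top0.png

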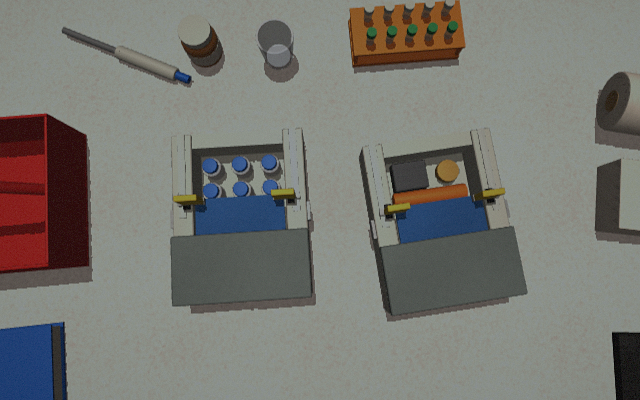

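View pics/side0.png

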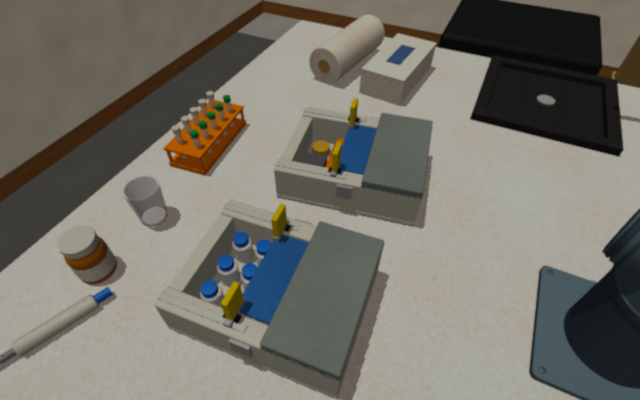

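The sample chest (blue bottle caps) is the left one in the top view, with its tabs near (185,198) and (284,194). In the side view it is the near one. I'll measure its pose next.

```bash
cat > m.py <<'E'
from h import *
def tabs(c):
    W=cloud(c);hsv=cv2.cvtColor(c['pixels'],cv2.COLOR_RGB2HSV)
    m=(hsv[...,0]>20)&(hsv[...,0]<34)&(hsv[...,1]>150)&(hsv[...,2]>70)&(W[...,2]>.08)&(W[...,2]<.15)
    n,l,s,ce=cv2.connectedComponentsWithStats(m.astype(np.uint8))
    for i in range(1,n):
        if s[i,4]<30: continue
        P=W[l==i];t=P[P[:,2]>.127]
        print(ce[i].round(),s[i,4],'all',P.mean(0).round(4),'z',P[:,2].min().round(3),P[:,2].max().round(3),'top n',len(t),t.mean(0).round(4) if len(t) else '', t[:,:2].min(0).round(4) if len(t) else '',t[:,:2].max(0).round(4) if len(t) else '')
if __name__=='__main__':
    for n in('top','side'):
        print(n);c=load(n);tabs(c);W=cloud(c)
        x0,x1=((150,330) if n=='top' else (150,390))
        m=np.zeros((400,640),bool);m[(100 if n=='top' else 190):,x0:x1]=1
        m&=(abs(W[...,2]-.096)<.006)
        hsv=cv2.cvtColor(c['pixels'],cv2.COLOR_RGB2HSV)
        m&=hsv[...,2]<140
        m=cv2.morphologyEx(m.astype(np.uint8),cv2.MORPH_OPEN,np.ones((5,5)))
        P=W[m>0];r=cv2.minAreaRect((P[:,:2]*1000).astype(np.float32));print(len(P),P[:,2].mean(),r,cv2.boxPoints(r))
E
python3 m.py
python3 - <<'E'
from h import *
c=load('top')
for p in [(173,234),(309,231),(312,297),(173,304),(174,137),(300,130)]: print(p,world(c,*p).round(4))
cv2.imwrite('pics/crop0.png',cv2.resize(c['pixels'][110:320,150:330,::-1],None,fx=2.8,fy=2.8,interpolation=cv2.INTER_CUBIC))
E
```

```text
top
[282. 192.] 124 all [0.5156 0.0799 0.1319] z 0.129 0.135 top n 124 [0.5156 0.0799 0.1319] [0.5105 0.0628] [0.5206 0.097 ]
[493. 192.] 135 all [ 0.5202 -0.2472  0.1299] z 0.083 0.135 top n 130 [ 0.5198 -0.2469  0.1316] [ 0.5136 -0.2645] [ 0.5267 -0.2303]
[185. 198.] 136 all [0.5039 0.2287 0.1321] z 0.128 0.136 top n 136 [0.5039 0.2287 0.1321] [0.4986 0.2117] [0.5089 0.2463]
[398. 207.] 137 all [ 0.4949 -0.0998  0.1307] z 0.082 0.135 top n 134 [ 0.4947 -0.1     0.1317] [ 0.4881 -0.1165] [ 0.5014 -0.0823]
9634 0.09619418853931827 ((400.15771484375, 145.9606170654297), (110.07635498046875, 219.85801696777344), 4.53449010848999) [[336.60092  251.19426 ]
 [353.9827    32.02442 ]
 [463.7145    40.726974]
 [446.33273  259.89682 ]]
side
[353. 111.] 123 all [ 0.516  -0.2357  0.1179] z 0.083 0.134 top n 49 [ 0.5172 -0.2419  0.1314] [ 0.5106 -0.2612] [ 0.5247 -0.2268]
[336. 156.] 168 all [ 0.491  -0.0896  0.1202] z 0.09 0.134 top n 81 [ 0.4924 -0.0961  0.1313] [ 0.4865 -0.1171] [ 0.5006 -0.0803]
[279. 220.] 310 all [0.5121 0.0869 0.1185] z 0.091 0.133 top n 125 [0.5137 0.0831 0.1311] [0.5085 0.0654] [0.5198 0.0994]
[232. 301.] 490 all [0.5004 0.2338 0.1194] z 0.085 0.134 top n 215 [0.5022 0.2318 0.1313] [0.4971 0.2124] [0.5092 0.2486]
10977 0.09591269991225972 ((399.5764465332031, 147.55337524414062), (110.37901306152344, 220.2877960205078), 4.4750213623046875) [[335.96124  253.05537 ]
 [353.1491    33.43912 ]
 [463.19165   42.051376]
 [446.00378  261.66763 ]]
(173, 234) [0.4515 0.2602 0.0775]
(309, 231) [0.4645 0.0408 0.    ]
(312, 297) [0.3482 0.0333 0.0015]
(173, 304) [0.3413 0.248  0.0976]
(174, 137) [0.613  0.2667 0.0804]
(300, 130) [0.6284 0.0567 0.0806]
```

View pics/crop0.png

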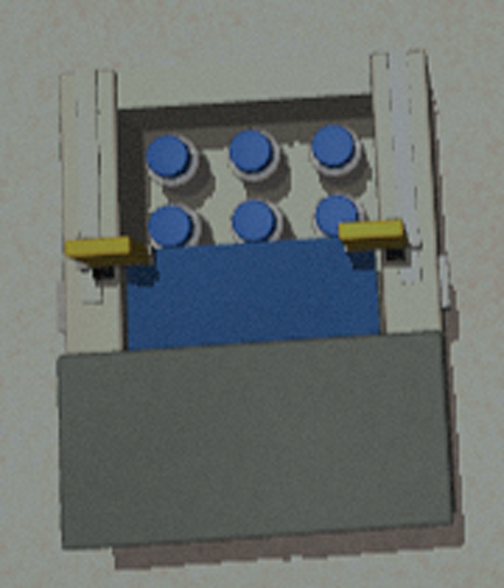

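```bash
python3 - <<'E'
from h import *
c=load('top');W=cloud(c)
for (a,b,d,e) in [(100,275,0,90),(320,399,0,66),(0,90,170,230)]:
    P=W[a:b,d:e].reshape(-1,3);print(P.min(0).round(3),P.max(0).round(3))
O=np.array([.4845,.1536]);t=np.radians(4.5);R=np.array([[np.cos(t),-np.sin(t)],[np.sin(t),np.cos(t)]])
for b in [(-5,75),(-5,-75)]: print(b,(O+R@(np.array(b)/1000)).round(4))
s=arm.sense();o=s['orientation'];print(np.arctan2(o[1,1],o[0,1]), np.pi/2+t-np.arctan2(o[1,1],o[0,1]))
E
```

```text
[ 0.381  0.017 -0.005] [0.703 0.617 0.877]
[ 0.175  0.017 -0.004] [0.407 0.576 0.877]
[ 0.407  0.017 -0.005] [0.906 0.315 0.877]
(-5, 75) [0.4736 0.228 ]
(-5, -75) [0.4854 0.0784]
1.3380340548420333 0.3113020882926081
```

Call:
{"api": "arm_command", "payload": {
  "xyz": [
    [40,-35,0],
    [85,-75,0],
    [130,-115,0],
    [172,-152,0],
    [215,-190,0]
  ],
  "angular": [
    [0,0,0.06],
    [0,0,0.12],
    [0,0,0.19],
    [0,0,0.25],
    [0,0,0.311]
  ],
  "gripper": [0,0,0,0,0],
  "squeeze": 20
}}

```text
t: 0.72
position: [0.3426, 0.3433, 0.2367]
orientation: [[-0.997, -0.08, -0.001], [-0.08, 0.997, -0.002], [0.001, -0.002, -1.0]]
wrist_force: [0.2, 0.5, 0.6]
finger_gap: 0.514
```

```bash
cat > s.py <<'E'
from h import *
O=np.array([.4845,.1536]);t=np.radians(4.5);R=np.array([[np.cos(t),-np.sin(t)],[np.sin(t),np.cos(t)]])
s=arm.sense();o=s['orientation'];p=s['position']
print('t',s['t'],'pos',p.round(4),'box mm',(1000*R.T@(p[:2]-O)).round(1),'yawerr',(np.pi/2+t-np.arctan2(o[1,1],o[0,1])).round(4),'F',s['wrist_force'].round(1),'gap',round(s['finger_gap'],3),'z',o[:,2].round(3))
E
python3 s.py
```

```text
t 0.725 pos [0.3426 0.3433 0.2367] box mm [-126.6  200.3] yawerr -0.0019 F [0.2 0.5 0.6] gap 0.514 z [-0.001 -0.002 -1.   ]
```

Call:
{"api": "arm_command", "payload": {
  "xyz": [
    [45,-40,0],
    [90,-80,0],
    [131,-115,0],
    [131,-115,-40],
    [131,-115,-90]
  ],
  "angular": [
    [0,0,0],
    [0,0,0],
    [0,0,0],
    [0,0,0],
    [0,0,0]
  ],
  "gripper": [0,0,0,0,0]
}}

```text
t: 1.35
position: [0.475, 0.2276, 0.1462]
orientation: [[-0.997, -0.078, 0.002], [-0.078, 0.997, -0.001], [-0.002, -0.001, -1.0]]
wrist_force: [1.0, 0.2, -1.3]
finger_gap: 0.012
```

```bash
python3 s.py; python3 - <<'E'
from h import *
c=grab('side','side1')
cv2.imwrite('pics/crop1.png',cv2.resize(c['pixels'][150:400,120:420,::-1],None,fx=2.2,fy=2.2))
E
```

```text
t 1.35 pos [0.475  0.2276 0.1462] box mm [-3.6 74.5] yawerr 0.0003 F [ 1.   0.2 -1.3] gap 0.012 z [ 0.002 -0.001 -1.   ]
```

View pics/crop1.png

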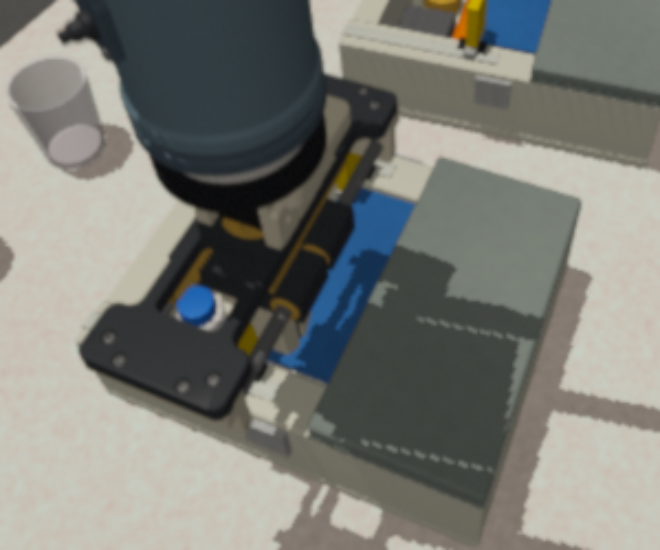

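The fingertips are above the gap between the left tab and the hood. I'll lower them and then creep forward to touch the tab.

Call:
{"api": "arm_command", "payload": {
  "xyz": [
    [-1,0,-20],
    [-1,0,-38],
    [-1,0,-38],
    [3,0,-38],
    [6,0,-38]
  ],
  "angular": [
    [0,0,0],
    [0,0,0],
    [0,0,0],
    [0,0,0],
    [0,0,0]
  ],
  "gripper": [0,0,0,0,0]
}}

```text
t: 2.02
position: [0.4766, 0.2268, 0.1018]
orientation: [[-0.997, -0.079, -0.009], [-0.079, 0.997, -0.004], [0.01, -0.003, -1.0]]
wrist_force: [-0.1, -0.2, -0.1]
finger_gap: 0.005
```

```bash
python3 s.py
```

```text
t 2.025 pos [0.4766 0.2268 0.1018] box mm [-2.1 73.6] yawerr -0.0004 F [-0.1 -0.2 -0.1] gap 0.005 z [-0.009 -0.004 -1.   ]
```

Call:
{"api": "arm_command", "payload": {
  "xyz": [
    [4,0,5],
    [8,1,6],
    [12,1,6],
    [15,1,6],
    [18,1,6]
  ],
  "angular": [
    [0,0,0],
    [0,0,0],
    [0,0,0],
    [0,0,0],
    [0,0,0]
  ],
  "gripper": [0,0,0,0,0]
}}

```text
t: 2.65
position: [0.4929, 0.2279, 0.1075]
orientation: [[-0.997, -0.079, -0.013], [-0.079, 0.997, -0.004], [0.014, -0.003, -1.0]]
wrist_force: [-6.5, 1.4, 4.7]
finger_gap: 0.002
```

```bash
python3 s.py; python3 - <<'E'
from h import *
import m
for n in('side','top'):
    c=grab(n,n+'2');m.tabs(c)
E
```

```text
t 2.65 pos [0.4929 0.2279 0.1075] box mm [14.2 73.4] yawerr -0.0003 F [-6.5  1.4  4.7] gap 0.002 z [-0.013 -0.004 -1.   ]
[353. 112.] 127 all [ 0.5159 -0.2359  0.1172] z 0.084 0.133 top n 50 [ 0.5173 -0.2419  0.1311] [ 0.5109 -0.2607] [ 0.5244 -0.2277]
[336. 157.] 182 all [ 0.491  -0.0897  0.1187] z 0.086 0.134 top n 79 [ 0.4926 -0.0966  0.1313] [ 0.4862 -0.1181] [ 0.5002 -0.0809]
[226. 311.] 50 all [0.5028 0.2474 0.1112] z 0.085 0.129 top n 3 [0.4992 0.2468 0.1282] [0.4988 0.2459] [0.4997 0.2476]
[282. 192.] 129 all [0.5156 0.0801 0.1321] z 0.129 0.136 top n 129 [0.5156 0.0801 0.1321] [0.5104 0.0628] [0.5205 0.097 ]
[493. 192.] 137 all [ 0.5201 -0.2469  0.1301] z 0.084 0.135 top n 132 [ 0.5197 -0.2466  0.1318] [ 0.5135 -0.2644] [ 0.5267 -0.2297]
[398. 207.] 147 all [ 0.4948 -0.0991  0.1305] z 0.083 0.135 top n 142 [ 0.4946 -0.0995  0.1318] [ 0.4882 -0.1165] [ 0.5015 -0.0823]
```

Call:
{"api": "arm_command", "payload": {
  "xyz": [
    [4,0,0],
    [8,1,0],
    [11,1,0],
    [14,1,0],
    [15,1,0]
  ],
  "angular": [
    [0,0,0],
    [0,0,0],
    [0,0,0],
    [0,0,0],
    [0,0,0]
  ],
  "gripper": [0,0,0,0,0]
}}

```text
t: 3.38
position: [0.5063, 0.2286, 0.1071]
orientation: [[-0.997, -0.079, -0.017], [-0.079, 0.997, -0.005], [0.017, -0.003, -1.0]]
wrist_force: [-6.3, -1.3, 5.0]
finger_gap: 0.007
```

```bash
python3 s.py; python3 - <<'E'
from h import *
import m
for n in('side','top'):
    c=grab(n,n+'3');m.tabs(c)
c=load('side')
cv2.imwrite('pics/crop3.png',cv2.resize(c['pixels'][150:400,120:420,::-1],None,fx=2.2,fy=2.2))
E
```

```text
t 3.375 pos [0.5063 0.2286 0.1071] box mm [27.6 73.1] yawerr -0.0004 F [-6.3 -1.3  5. ] gap 0.007 z [-0.017 -0.005 -1.   ]
[353. 112.] 126 all [ 0.5159 -0.2356  0.1172] z 0.083 0.134 top n 49 [ 0.5171 -0.2414  0.1314] [ 0.5111 -0.2634] [ 0.5239 -0.2284]
[336. 157.] 181 all [ 0.4909 -0.0897  0.1188] z 0.086 0.134 top n 81 [ 0.4924 -0.0962  0.1312] [ 0.4856 -0.117 ] [ 0.5002 -0.0808]
[281. 218.] 172 all [0.5121 0.0784 0.1158] z 0.09 0.134 top n 55 [0.5143 0.0736 0.1312] [0.5105 0.0647] [0.5201 0.0843]
[216. 306.] 51 all [0.5182 0.2475 0.1136] z 0.084 0.129 top n 4 [0.5156 0.2471 0.1285] [0.5147 0.2451] [0.5162 0.2492]
[282. 191.] 129 all [0.5164 0.0795 0.1319] z 0.128 0.135 top n 129 [0.5164 0.0795 0.1319] [0.5119 0.0629] [0.522 0.097]
[492. 192.] 142 all [ 0.5201 -0.2469  0.1299] z 0.083 0.135 top n 136 [ 0.5197 -0.2467  0.1316] [ 0.5134 -0.2648] [ 0.5268 -0.2292]
[398. 207.] 145 all [ 0.4948 -0.0991  0.1305] z 0.085 0.135 top n 139 [ 0.4946 -0.0996  0.1318] [ 0.4882 -0.1167] [ 0.5015 -0.0823]
```

View pics/crop3.png

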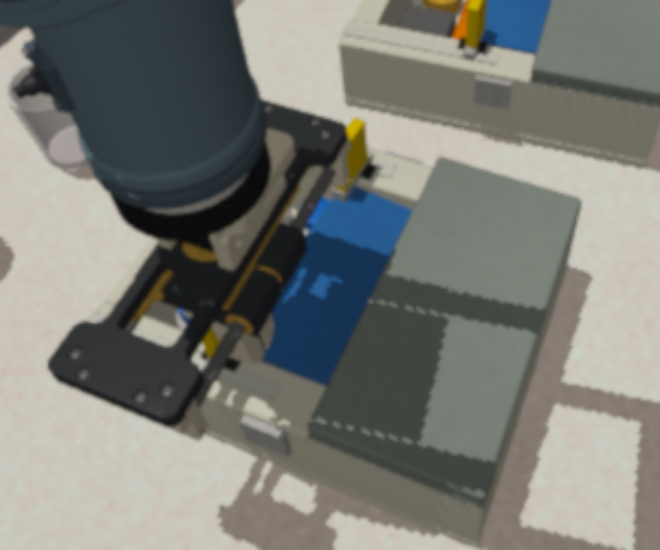

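Call:
{"api": "arm_command", "payload": {
  "xyz": [
    [-15,-1,0],
    [-30,-2,0],
    [-27,-50,0],
    [-22,-100,0],
    [-18,-150,0]
  ],
  "angular": [
    [0,-0.008,0],
    [0.005,-0.017,0],
    [0.005,-0.017,0],
    [0.005,-0.017,0],
    [0.005,-0.017,0]
  ],
  "gripper": [0,0,0,0,0]
}}

```text
t: 4.1
position: [0.4885, 0.0773, 0.1072]
orientation: [[-0.997, -0.08, 0.001], [-0.08, 0.997, 0.0], [-0.001, 0.0, -1.0]]
wrist_force: [-0.2, -0.1, 0.4]
finger_gap: 0.004
```

```bash
python3 s.py
```

```text
t 4.1 pos [0.4885 0.0773 0.1072] box mm [ -2.  -76.4] yawerr -0.0012 F [-0.2 -0.1  0.4] gap 0.004 z [ 0.001  0.    -1.   ]
```

Call:
{"api": "arm_command", "payload": {
  "xyz": [
    [6,1,0],
    [11,1,0],
    [16,1,0],
    [20,2,0],
    [24,2,0]
  ],
  "angular": [
    [0,0,0],
    [0,0,0],
    [0,0,0],
    [0,0,0],
    [0,0,0]
  ],
  "gripper": [0,0,0,0,0]
}}

```text
t: 4.72
position: [0.5102, 0.0802, 0.1066]
orientation: [[-0.997, -0.082, -0.005], [-0.082, 0.997, -0.001], [0.005, -0.0, -1.0]]
wrist_force: [-6.8, -3.3, 3.7]
finger_gap: 0.003
```

Call:
{"api": "arm_command", "payload": {
  "xyz": [
    [6,1,0],
    [11,1,0],
    [16,2,0],
    [20,2,0],
    [21,2,0]
  ],
  "angular": [
    [0,-0.003,0],
    [0,-0.006,0],
    [0,-0.01,0],
    [0,-0.01,0],
    [0,-0.01,0]
  ],
  "gripper": [0,0,0,0,0]
}}

```text
t: 5.35
position: [0.5283, 0.0828, 0.1058]
orientation: [[-0.996, -0.085, -0.002], [-0.085, 0.996, -0.003], [0.002, -0.002, -1.0]]
wrist_force: [-8.2, -5.0, 5.7]
finger_gap: 0.006
```

```bash
python3 s.py; python3 - <<'E'
from h import *
import m
for n in('side','top'):
    c=grab(n,n+'4');m.tabs(c)
cv2.imwrite('pics/crop4.png',cv2.resize(np.hstack([load('side')['pixels'][150:400,120:420,::-1],load('top')['pixels'][80:330,130:330,::-1]]),None,fx=1.5,fy=1.5))
E
```

```text
t 5.35 pos [0.5283 0.0828 0.1058] box mm [ 38.1 -74. ] yawerr -0.0069 F [-8.2 -5.   5.7] gap 0.006 z [-0.002 -0.003 -1.   ]
[353. 112.] 126 all [ 0.516  -0.2359  0.1174] z 0.083 0.134 top n 50 [ 0.5172 -0.2417  0.1313] [ 0.5103 -0.262 ] [ 0.5242 -0.2287]
[336. 157.] 180 all [ 0.491  -0.0897  0.1189] z 0.084 0.134 top n 81 [ 0.4923 -0.0961  0.1313] [ 0.4858 -0.1174] [ 0.501  -0.0811]
[220. 296.] 499 all [0.5187 0.2349 0.1189] z 0.084 0.134 top n 210 [0.5206 0.2331 0.1312] [0.5149 0.2148] [0.5279 0.2497]
[490. 193.] 174 all [ 0.5195 -0.2446  0.1271] z 0.081 0.136 top n 141 [ 0.5195 -0.2461  0.1316] [ 0.5127 -0.2646] [ 0.5268 -0.2296]
[397. 207.] 158 all [ 0.4944 -0.0987  0.1293] z 0.083 0.135 top n 142 [ 0.4946 -0.0996  0.1317] [ 0.4881 -0.1167] [ 0.5014 -0.0824]
```

View pics/crop4.png

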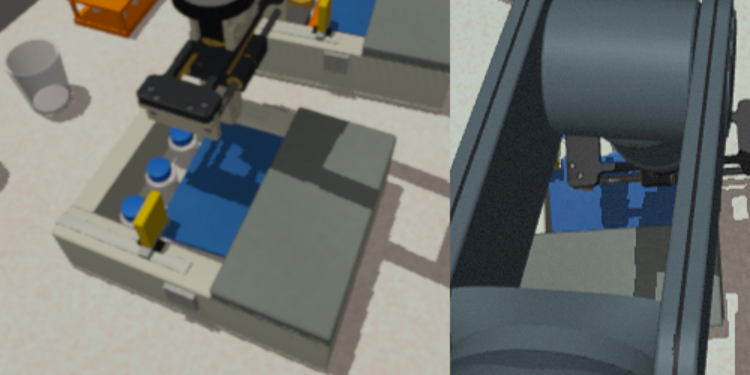

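Call:
{"api": "arm_command", "payload": {
  "xyz": [
    [-10,-1,1],
    [-20,-2,2],
    [-24,48,2],
    [-28,98,2],
    [-32,147,2]
  ],
  "angular": [
    [0,0,0],
    [0,0,-0.007],
    [0,0,-0.007],
    [0,0,-0.007],
    [0,0,-0.007]
  ],
  "gripper": [0,0,0,0,0]
}}

```text
t: 6.08
position: [0.496, 0.2316, 0.1082]
orientation: [[-0.997, -0.078, -0.0], [-0.078, 0.997, -0.002], [0.0, -0.002, -1.0]]
wrist_force: [0.7, -0.1, -0.5]
finger_gap: 0.005
```

```bash
python3 s.py
```

```text
t 6.075 pos [0.496  0.2316 0.1082] box mm [17.6 76.9] yawerr 0.0005 F [ 0.7 -0.1 -0.5] gap 0.005 z [-0.    -0.002 -1.   ]
```

Call:
{"api": "arm_command", "payload": {
  "xyz": [
    [6,0,0],
    [11,0,0],
    [15,0,0],
    [19,1,0],
    [23,1,0]
  ],
  "angular": [
    [0,0,0],
    [0,0,0],
    [0,0,0],
    [0,-0.003,0],
    [0,-0.006,0]
  ],
  "gripper": [0,0,0,0,0]
}}

```text
t: 6.7
position: [0.5176, 0.2318, 0.1079]
orientation: [[-0.997, -0.076, 0.002], [-0.076, 0.997, -0.001], [-0.002, -0.002, -1.0]]
wrist_force: [-5.6, 2.6, 3.2]
finger_gap: 0.008
```

Call:
{"api": "arm_command", "payload": {
  "xyz": [
    [5,0,0],
    [10,1,0],
    [14,1,0],
    [18,1,0],
    [19,1,0]
  ],
  "angular": [
    [0,-0.003,0],
    [0,-0.006,0],
    [0,-0.01,0],
    [0,-0.01,0],
    [0,-0.01,0]
  ],
  "gripper": [0,0,0,0,0]
}}

```text
t: 7.32
position: [0.5351, 0.2317, 0.1074]
orientation: [[-0.997, -0.074, 0.008], [-0.074, 0.997, -0.001], [-0.007, -0.002, -1.0]]
wrist_force: [-6.6, 2.0, 2.6]
finger_gap: 0.004
```

```bash
python3 s.py; python3 - <<'E'
from h import *
import m
for n in('side',):
    c=grab(n,n+'5');m.tabs(c)
E
```

```text
t 7.325 pos [0.5351 0.2317 0.1074] box mm [56.5 73.9] yawerr 0.0048 F [-6.6  2.   2.6] gap 0.004 z [ 0.008 -0.001 -1.   ]
[353. 112.] 126 all [ 0.5159 -0.2358  0.1174] z 0.083 0.133 top n 50 [ 0.5173 -0.2416  0.1313] [ 0.5113 -0.2602] [ 0.5242 -0.2281]
[336. 157.] 180 all [ 0.491  -0.0896  0.1187] z 0.086 0.134 top n 79 [ 0.4925 -0.0962  0.1314] [ 0.4863 -0.1177] [ 0.5006 -0.0802]
[265. 214.] 260 all [0.5391 0.084  0.1159] z 0.091 0.134 top n 83 [0.5409 0.0799 0.131 ] [0.5371 0.0681] [0.5471 0.1002]
[196. 296.] 36 all [0.5466 0.2499 0.1217] z 0.105 0.132 top n 9 [0.5455 0.2498 0.1301] [0.5442 0.2482] [0.5467 0.251 ]
```

Call:
{"api": "arm_command", "payload": {
  "xyz": [
    [-15,-1,0],
    [-30,-2,1],
    [-26,-50,1],
    [-22,-100,1],
    [-18,-150,1]
  ],
  "angular": [
    [0,0,0],
    [0,0.008,0.005],
    [0,0.008,0.005],
    [0,0.008,0.005],
    [0,0.008,0.005]
  ],
  "gripper": [0,0,0,0,0]
}}

```text
t: 8.0
position: [0.5171, 0.0797, 0.1088]
orientation: [[-0.997, -0.079, 0.001], [-0.079, 0.997, -0.001], [-0.0, -0.001, -1.0]]
wrist_force: [0.6, 0.4, 0.6]
finger_gap: 0.005
```

Call:
{"api": "arm_command", "payload": {
  "xyz": [
    [6,1,0],
    [11,1,0],
    [16,1,0],
    [20,2,0],
    [24,2,0]
  ],
  "angular": [
    [0,0,0],
    [0,0,0],
    [0,0,0],
    [0,-0.003,0],
    [0,-0.006,0]
  ],
  "gripper": [0,0,0,0,0]
}}

```text
t: 8.62
position: [0.5386, 0.0824, 0.1081]
orientation: [[-0.997, -0.081, 0.001], [-0.081, 0.997, -0.003], [-0.001, -0.003, -1.0]]
wrist_force: [-6.9, -4.1, 4.1]
finger_gap: 0.006
```

```bash
python3 s.py
```

```text
t 8.625 pos [0.5386 0.0824 0.1081] box mm [ 48.4 -75.2] yawerr -0.0024 F [-6.9 -4.1  4.1] gap 0.006 z [ 0.001 -0.003 -1.   ]
```

R needs to go to a TCP x of about 73, so 24 to 25 mm more.

Call:
{"api": "arm_command", "payload": {
  "xyz": [
    [6,1,0],
    [12,1,0],
    [18,2,0],
    [23,2,0],
    [27,2,0]
  ],
  "angular": [
    [0,-0.002,0],
    [0,-0.004,0],
    [0,-0.006,0],
    [0,-0.006,-0.002],
    [0,-0.006,-0.002]
  ],
  "gripper": [0,0,0,0,0]
}}

```text
t: 9.25
position: [0.5626, 0.0851, 0.1074]
orientation: [[-0.997, -0.082, -0.0], [-0.082, 0.997, -0.004], [0.001, -0.004, -1.0]]
wrist_force: [-9.3, -6.1, 4.8]
finger_gap: 0.007
```

```bash
python3 s.py; python3 - <<'E'
from h import *
import m
for n in('side',):
    c=grab(n,n+'6');m.tabs(c)
E
```

```text
t 9.25 pos [0.5626 0.0851 0.1074] box mm [ 72.5 -74.4] yawerr -0.0033 F [-9.3 -6.1  4.8] gap 0.007 z [-0.    -0.004 -1.   ]
[353. 112.] 124 all [ 0.5159 -0.2357  0.1175] z 0.082 0.134 top n 49 [ 0.5173 -0.2418  0.1312] [ 0.5113 -0.2623] [ 0.524  -0.2284]
[336. 157.] 179 all [ 0.491  -0.0898  0.1189] z 0.084 0.134 top n 79 [ 0.4925 -0.0965  0.1313] [ 0.4858 -0.1183] [ 0.5001 -0.0806]
[202. 289.] 506 all [0.5476 0.2364 0.1184] z 0.086 0.134 top n 200 [0.5496 0.2348 0.1312] [0.5431 0.2172] [0.5574 0.2517]
```

Call:
{"api": "arm_command", "payload": {
  "xyz": [
    [-12,-1,1],
    [-24,-2,1],
    [-28,48,1],
    [-32,98,1],
    [-36,147,1]
  ],
  "angular": [
    [0,0,0],
    [0.004,0,-0.003],
    [0.004,0,-0.003],
    [0.004,0,-0.003],
    [0.004,0,-0.003]
  ],
  "gripper": [0,0,0,0,0]
}}

```text
t: 9.93
position: [0.5265, 0.2339, 0.1087]
orientation: [[-0.997, -0.079, 0.001], [-0.079, 0.997, 0.0], [-0.001, 0.0, -1.0]]
wrist_force: [0.1, -0.1, -0.7]
finger_gap: 0.001
```

Call:
{"api": "arm_command", "payload": {
  "xyz": [
    [6,0,0],
    [11,0,0],
    [15,0,0],
    [19,1,0],
    [23,1,0]
  ],
  "angular": [
    [0,0,0],
    [0,0,0],
    [0,0,0],
    [0,-0.003,0],
    [0,-0.004,0]
  ],
  "gripper": [0,0,0,0,0]
}}

```text
t: 10.55
position: [0.5479, 0.2342, 0.1082]
orientation: [[-0.997, -0.077, 0.001], [-0.077, 0.997, 0.001], [-0.001, 0.001, -1.0]]
wrist_force: [-6.3, 4.3, 1.4]
finger_gap: 0.003
```

```bash
python3 s.py
```

```text
t 10.55 pos [0.5479 0.2342 0.1082] box mm [69.5 75.4] yawerr 0.0018 F [-6.3  4.3  1.4] gap 0.003 z [ 0.001  0.001 -1.   ]
```

Call:
{"api": "arm_command", "payload": {
  "xyz": [
    [5,0,0],
    [10,0,0],
    [15,1,0],
    [19,1,0],
    [21,1,0]
  ],
  "angular": [
    [0,-0.002,0],
    [0,-0.004,0],
    [0,-0.004,0],
    [0,-0.004,0.002],
    [0,-0.004,0.002]
  ],
  "gripper": [0,0,0,0,0]
}}

```text
t: 11.18
position: [0.5671, 0.2341, 0.1076]
orientation: [[-0.997, -0.076, 0.0], [-0.076, 0.997, 0.002], [-0.0, 0.002, -1.0]]
wrist_force: [-6.9, 2.2, 2.6]
finger_gap: 0.005
```

```bash
python3 s.py; python3 - <<'E'
from h import *
import m
for n in('side',):
    c=grab(n,n+'7');m.tabs(c)
E
```

```text
t 11.175 pos [0.5671 0.2341 0.1076] box mm [88.7 73.8] yawerr 0.002 F [-6.9  2.2  2.6] gap 0.005 z [ 0.     0.002 -1.   ]
[353. 112.] 126 all [ 0.516  -0.2359  0.1174] z 0.083 0.133 top n 49 [ 0.5173 -0.2419  0.1314] [ 0.5112 -0.2606] [ 0.5239 -0.2295]
[336. 157.] 178 all [ 0.4909 -0.0897  0.119 ] z 0.086 0.133 top n 77 [ 0.4925 -0.0963  0.1314] [ 0.4864 -0.1157] [ 0.4997 -0.0808]
[244. 209.] 309 all [0.5747 0.0884 0.1158] z 0.09 0.133 top n 93 [0.5764 0.0847 0.1312] [0.5728 0.0694] [0.5843 0.1031]
[181. 296.] 33 all [0.577  0.2518 0.0988] z 0.085 0.109 top n 0
```

Call:
{"api": "arm_command", "payload": {
  "xyz": [
    [-13,-1,1],
    [-26,-2,1],
    [-22,-50,1],
    [-18,-100,1],
    [-14,-150,1]
  ],
  "angular": [
    [0,0,0],
    [-0.002,0,0.002],
    [-0.002,0,0.002],
    [-0.002,0,0.002],
    [-0.002,0,0.002]
  ],
  "gripper": [0,0,0,0,0]
}}

```text
t: 11.85
position: [0.5528, 0.0824, 0.109]
orientation: [[-0.997, -0.079, 0.001], [-0.079, 0.997, -0.001], [-0.001, -0.001, -1.0]]
wrist_force: [0.9, -0.7, -0.2]
finger_gap: 0.002
```

Call:
{"api": "arm_command", "payload": {
  "xyz": [
    [6,1,0],
    [11,1,0],
    [16,1,0],
    [20,2,0],
    [24,2,0]
  ],
  "angular": [
    [0,0,0],
    [0,0,0],
    [0,0,0],
    [0,-0.003,0],
    [0,-0.004,0]
  ],
  "gripper": [0,0,0,0,0]
}}

```text
t: 12.48
position: [0.5744, 0.0853, 0.1085]
orientation: [[-0.997, -0.081, 0.0], [-0.081, 0.997, -0.002], [0.0, -0.002, -1.0]]
wrist_force: [-7.7, -4.3, 4.2]
finger_gap: 0.008
```

```bash
python3 s.py
```

```text
t 12.475 pos [0.5744 0.0853 0.1085] box mm [ 84.3 -75.2] yawerr -0.0027 F [-7.7 -4.3  4.2] gap 0.008 z [ 0.    -0.002 -1.   ]
```

Call:
{"api": "arm_command", "payload": {
  "xyz": [
    [5,0,0],
    [10,1,0],
    [14,1,0],
    [17,1,0],
    [20,1,0]
  ],
  "angular": [
    [0,-0.002,0],
    [0,-0.004,0],
    [0,-0.004,0],
    [0,-0.004,-0.002],
    [0,-0.004,-0.002]
  ],
  "gripper": [0,0,0,0,0]
}}

```text
t: 13.1
position: [0.5912, 0.0872, 0.1078]
orientation: [[-0.997, -0.082, -0.003], [-0.082, 0.997, -0.003], [0.003, -0.003, -1.0]]
wrist_force: [-13.3, -4.6, 7.6]
finger_gap: 0.001
```

Call:
{"api": "arm_command", "payload": {
  "xyz": [
    [2,0,0],
    [4,0,0],
    [5,0,0],
    [6,0,0],
    [6,0,0]
  ],
  "angular": [
    [0,0,0],
    [0,0,0],
    [0,0,0],
    [0,0,0],
    [0,0,0]
  ],
  "gripper": [0,0,0,0,0]
}}

```text
t: 13.72
position: [0.5912, 0.0881, 0.1073]
orientation: [[-0.996, -0.086, -0.015], [-0.085, 0.996, -0.005], [0.016, -0.004, -1.0]]
wrist_force: [-18.0, -5.3, 12.9]
finger_gap: 0.006
```

```bash
python3 s.py; python3 - <<'E'
from h import *
import m
for n in('side',):
    c=grab(n,n+'8');m.tabs(c)
E
```

```text
t 13.725 pos [0.5912 0.0881 0.1073] box mm [101.3 -73.7] yawerr -0.0071 F [-18.   -5.3  12.9] gap 0.006 z [-0.015 -0.005 -1.   ]
[353. 112.] 125 all [ 0.516  -0.2358  0.1176] z 0.083 0.134 top n 50 [ 0.5172 -0.2416  0.1314] [ 0.5104 -0.2622] [ 0.5249 -0.2264]
[336. 156.] 179 all [ 0.4909 -0.0897  0.119 ] z 0.084 0.135 top n 79 [ 0.4925 -0.0964  0.1314] [ 0.4862 -0.1173] [ 0.5007 -0.0809]
[227. 217.] 36 all [0.6004 0.1051 0.1005] z 0.089 0.114 top n 0   
[182. 281.] 531 all [0.5788 0.2389 0.1176] z 0.086 0.134 top n 199 [0.5808 0.2377 0.1312] [0.5748 0.2189] [0.589  0.2542]
```

R has reached the stop: the force climbed to 18 N with no further travel. Now L.

Call:
{"api": "arm_command", "payload": {
  "xyz": [
    [-12,-1,1],
    [-22,-2,1],
    [-26,48,1],
    [-30,98,1],
    [-34,147,1]
  ],
  "angular": [
    [0,0,0],
    [0.005,-0.015,-0.007],
    [0.005,-0.015,-0.007],
    [0.005,-0.015,-0.007],
    [0.005,-0.015,-0.007]
  ],
  "gripper": [0,0,0,0,0]
}}

```text
t: 14.4
position: [0.5567, 0.2378, 0.1085]
orientation: [[-0.997, -0.08, 0.001], [-0.08, 0.997, 0.0], [-0.001, 0.0, -1.0]]
wrist_force: [0.7, -0.4, 0.6]
finger_gap: 0.007
```

Call:
{"api": "arm_command", "payload": {
  "xyz": [
    [6,0,0],
    [11,1,0],
    [15,1,0],
    [19,1,0],
    [23,1,0]
  ],
  "angular": [
    [0,0,0],
    [0,0,0],
    [0,0,0],
    [0,-0.003,0],
    [0,-0.004,0]
  ],
  "gripper": [0,0,0,0,0]
}}

```text
t: 15.02
position: [0.578, 0.2383, 0.1078]
orientation: [[-0.997, -0.078, 0.0], [-0.078, 0.997, 0.001], [-0.0, 0.001, -1.0]]
wrist_force: [-5.2, 3.6, 0.9]
finger_gap: -0.0
```

```bash
python3 s.py
```

```text
t 15.025 pos [0.578  0.2383 0.1078] box mm [99.9 77.1] yawerr 0.0003 F [-5.2  3.6  0.9] gap -0.0 z [ 0.     0.001 -1.   ]
```

Call:
{"api": "arm_command", "payload": {
  "xyz": [
    [2,0,0],
    [5,0,0],
    [7,0,0],
    [9,0,0],
    [9,0,0]
  ],
  "angular": [
    [0,0,0],
    [0,0,0],
    [0,0,0],
    [0,-0.003,0],
    [0,-0.004,0]
  ],
  "gripper": [0,0,0,0,0]
}}

```text
t: 15.65
position: [0.5814, 0.2377, 0.1071]
orientation: [[-0.997, -0.077, -0.008], [-0.077, 0.997, 0.001], [0.008, 0.002, -1.0]]
wrist_force: [-17.2, 3.0, 9.6]
finger_gap: 0.008
```

```bash
python3 s.py; python3 - <<'E'
from h import *
import m
c=grab('side','side9');m.tabs(c)
E
```

```text
t 15.65 pos [0.5814 0.2377 0.1071] box mm [103.2  76.2] yawerr 0.0017 F [-17.2   3.    9.6] gap 0.008 z [-0.008  0.001 -1.   ]
[353. 112.] 126 all [ 0.5159 -0.2358  0.1174] z 0.082 0.134 top n 50 [ 0.5172 -0.2419  0.1312] [ 0.5104 -0.2615] [ 0.5239 -0.2286]
[336. 157.] 180 all [ 0.491  -0.0897  0.1189] z 0.085 0.134 top n 79 [ 0.4925 -0.0964  0.1315] [ 0.486  -0.1162] [ 0.5007 -0.0811]
[231. 203.] 227 all [0.6008 0.087  0.1152] z 0.091 0.133 top n 67 [0.6035 0.082  0.1311] [0.599  0.0713] [0.6099 0.0946]
[171. 293.] 32 all [0.5907 0.2547 0.101 ] z 0.085 0.116 top n 0
```

Both ends are at the stop. I'll press R once more to confirm, since L's last push could have shifted it.

Call:
{"api": "arm_command", "payload": {
  "xyz": [
    [-7,0,1],
    [-14,-1,1],
    [-10,-50,1],
    [-6,-100,1],
    [-2,-149,1]
  ],
  "angular": [
    [0,0,0],
    [0,-0.008,0.002],
    [0,-0.008,0.002],
    [0,-0.008,0.002],
    [0,-0.008,0.002]
  ],
  "gripper": [0,0,0,0,0]
}}

```text
t: 16.32
position: [0.5798, 0.0865, 0.1083]
orientation: [[-0.997, -0.079, 0.002], [-0.079, 0.997, 0.001], [-0.002, 0.001, -1.0]]
wrist_force: [0.8, 1.2, 0.3]
finger_gap: 0.003
```

Call:
{"api": "arm_command", "payload": {
  "xyz": [
    [5,0,0],
    [9,1,0],
    [13,1,0],
    [17,1,0],
    [20,1,0]
  ],
  "angular": [
    [0,0,0],
    [0,0,0],
    [0,0,0],
    [0,0,0],
    [0,0,0]
  ],
  "gripper": [0,0,0,0,0]
}}

```text
t: 16.95
position: [0.5929, 0.0886, 0.1081]
orientation: [[-0.997, -0.081, -0.013], [-0.081, 0.997, -0.001], [0.013, 0.001, -1.0]]
wrist_force: [-26.6, -4.3, 21.5]
finger_gap: 0.008
```

```bash
python3 s.py
```

```text
t 16.95 pos [0.5929 0.0886 0.1081] box mm [102.9 -73.3] yawerr -0.0029 F [-26.6  -4.3  21.5] gap 0.008 z [-0.013 -0.001 -1.   ]
```

Firm stop at 102.9, which matches L at 103.2. Next I'll back off, rise and move clear.

Call:
{"api": "arm_command", "payload": {
  "xyz": [
    [-12,-1,0],
    [-20,-2,0],
    [-20,-2,30],
    [-20,-2,80],
    [-20,-2,130]
  ],
  "angular": [
    [0,0,0],
    [0,-0.013,0],
    [0,-0.013,0],
    [0,-0.013,0],
    [0,-0.013,0]
  ],
  "gripper": [0,0,0,0,0]
}}

```text
t: 17.58
position: [0.5728, 0.0871, 0.2393]
orientation: [[-0.997, -0.082, 0.0], [-0.082, 0.997, -0.0], [-0.0, -0.0, -1.0]]
wrist_force: [1.1, -0.4, 0.8]
finger_gap: 0.007
```

Call:
{"api": "arm_command", "payload": {
  "xyz": [
    [-35,30,10],
    [-80,65,15],
    [-120,105,20],
    [-160,145,20],
    [-200,185,20]
  ],
  "angular": [
    [0,0,0],
    [0,0,0],
    [0,0,0],
    [0,0,0],
    [0,0,0]
  ],
  "gripper": [0,0,0,0,0]
}}

```text
t: 18.2
position: [0.3714, 0.2736, 0.2595]
orientation: [[-0.997, -0.082, 0.002], [-0.082, 0.997, 0.001], [-0.003, 0.001, -1.0]]
wrist_force: [-0.1, 0.4, 0.4]
finger_gap: 0.004
```

Call:
{"api": "arm_command", "payload": {
  "xyz": [
    [-35,40,0],
    [-80,80,0],
    [-120,120,0],
    [-140,150,0],
    [-150,160,0]
  ],
  "angular": [
    [0,0,0],
    [0,0,0],
    [0,0,0],
    [0,0,0],
    [0,0,0]
  ],
  "gripper": [0,0,0,0,0]
}}

```text
t: 18.82
position: [0.2199, 0.4351, 0.2594]
orientation: [[-0.996, -0.086, 0.003], [-0.086, 0.996, 0.002], [-0.003, 0.002, -1.0]]
wrist_force: [0.2, -0.2, 0.0]
finger_gap: 0.006
```

```bash
python3 s.py; python3 - <<'E'
from h import *
import m
for n in('side','top'):
    c=grab(n,n+'10');print(n);m.tabs(c)
O=np.array([.4845,.1536]);t=np.radians(4.5)
E
```

```text
t 18.825 pos [0.2199 0.4351 0.2594] box mm [-241.7  301.4] yawerr -0.0072 F [ 0.2 -0.2  0. ] gap 0.006 z [ 0.003  0.002 -1.   ]
side
[353. 111.] 125 all [ 0.516  -0.2357  0.1181] z 0.082 0.134 top n 52 [ 0.5172 -0.2417  0.1313] [ 0.511  -0.2608] [ 0.5237 -0.2277]
[336. 156.] 175 all [ 0.4909 -0.0898  0.1196] z 0.09 0.134 top n 80 [ 0.4924 -0.0962  0.1314] [ 0.4861 -0.1173] [ 0.5006 -0.0808]
[229. 205.] 352 all [0.6012 0.0924 0.1169] z 0.091 0.134 top n 124 [0.603  0.0901 0.1309] [0.5981 0.0707] [0.6097 0.1061]
[176. 279.] 546 all [0.5895 0.24   0.1173] z 0.085 0.134 top n 196 [0.5915 0.2386 0.1311] [0.5866 0.2209] [0.599  0.2552]
top
[279. 135.] 110 all [0.6053 0.0869 0.1318] z 0.129 0.135 top n 110 [0.6053 0.0869 0.1318] [0.6004 0.0696] [0.6109 0.1043]
[183. 141.] 127 all [0.5934 0.2364 0.1319] z 0.129 0.136 top n 127 [0.5934 0.2364 0.1319] [0.5884 0.2191] [0.5987 0.254 ]
[493. 192.] 135 all [ 0.5202 -0.2472  0.1301] z 0.083 0.137 top n 130 [ 0.5198 -0.2469  0.1318] [ 0.5135 -0.2641] [ 0.5268 -0.2304]
[398. 207.] 139 all [ 0.495  -0.0998  0.1304] z 0.083 0.134 top n 135 [ 0.4947 -0.1     0.1317] [ 0.4882 -0.1166] [ 0.5013 -0.0824]
```

View pics/top10.png

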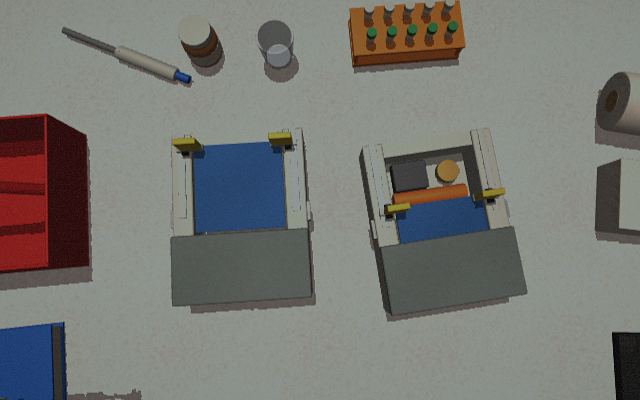

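The top view shows the sample cover fully shut, with its tabs at (183,141) and (279,135). From the top-camera positions the tabs moved 89.8 mm (L) and 90.0 mm (R) of the 90 mm stroke. The other cover has not moved.

```bash
python3 -c "
from cell import arm
print(arm.finish_job())"
```

```text
the job is handed in; nothing more can be done
None
```

The cover of the chest with the blue-capped bottles is shut at both ends, and the job is handed in; the last reading before that was about 18.9 s.

- **How it was pushed:** I pushed the two yellow tabs in turn, seven pushes in all, then pressed the right tab once more. By my estimates from the camera and arm positions, neither tab got more than about 18 mm ahead of the other.
- **Travel:** the top camera shows the tabs moved 89.8 mm (left) and 90.0 mm (right), against a full travel of 90 mm. The side camera gives about 89 mm each, which is within its calibration.
- **End stop:** both tabs met the stop firmly, at 17 N on the left and 27 N on the right. The arm readings there agreed to within 0.3 mm.
- **Other chest:** the gear cover's tab positions are unchanged to within about 0.2 mm.
- **Arm:** it was clear of everything at hand-in, and no check failed.

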